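# Nest the hole saws and hold the reading lens over their teeth

## Robot

A 6-joint arm with a two-finger parallel gripper is mounted at the origin on a cart in front of the work surface, level with it; the furniture and walls round the work are solid. World frame = base frame: x ahead of the robot, y to its left, z up, the work surface at z = 0. Lengths are in m, angles in rad, forces in N, time in s.
With the tool pointing down it reaches from about 0.275 to 0.85 m from the base axis. Payload 5.2 kg.
Tool frame: the origin (TCP) lies at the very end of the fingers, on their centre line; the grasp point (between the pads) lies 19 mm behind it; z points along the fingers, y is the direction in which the jaws open and shut (so a half turn about z gives the same grasp; the last joint's range is limited). The gripper opens to 85 mm and grips with 20 to 120 N. Pads are 22 mm wide; open, the fingers measure 114 mm over their backs; the gripper's body (76 mm by 85 mm) begins 54 mm behind the grasp point. The pads swing forward as they close: fully open they stand 13 mm farther back than shut.
Start: joints at [1.046, 0.259, 1.535, -0, 1.348, -0.203], TCP at [0.174, 0.522, 0.231] pointing down, gripper open.
Joint ranges: [-3.14, 3.14], [-0.91, 2.08], [0.19, 2.58], [-1.22, 4.36], [0.22, 2.71], [-3.12, 3.12]. Speed limits (rad/s): [2.57, 2.57, 3.14, 3.14, 3.14, 3.14].

## Interface

Orientations are given as a unit quaternion [x, y, z, w].
In Python, from station import env gives the robot as it stands.
- The arm moves only by the tool jog_arm, never from a script. Its argument "steps" is one flat list of numbers, 4 for each row, row after row: the shift along the tool's x, y, z in m, then the turn about the tool's z in rad. In form: [dx, dy, dz, twist, dx, dy, dz, twist, ...]. A call has 1 to 12 rows; each row is the pose to reach, as a shift and turn from the pose measured when the call began, along the tool's axes at that moment; what a row does not reach only later rows make up. A row lasts 1/12 s, in which the tool goes at most 41.7 mm and 7.16 degrees, less where a joint would pass 70% of its speed; a pose out of reach is approached as far as the arm can. A call with a gripper value outside its range is refused whole. "fingers" is the gripper's target within -1 to 1 (shut at 1, half-way at 0, fully open at -1), set as the call begins (left out, the last holds). The fingers move at their own pace and stop on an object; "newtons" is the grip in N (left out, the last holds). Time passes only in rows, so rows that repeat a pose let the fingers close. It gives the time, the measured TCP pose, the force and the opening at its end, in the units of the state.
- env.state(): the state, without advancing time (a new reading comes with each control period).
- env.snapshot(name): name is "side" or "top" or "wrist"; returns (picture, depth): 420x560x3 uint8, blue, green, red; 420x560 float32, m along the optical axis (not along the pixel's ray), 0 where there is no reading.
- env.camera_params(name): a dict with "vertical_fov" (degrees; the focal length in pixels is half the picture's height over the tangent of half this angle, whatever the lens; pixels are square), "cx", "cy" (the principal point, pixels), "camera_from_world" (4x4, takes a point from world to camera coordinates). Camera axes: x right, y up, looking along -z (the intrinsics and any distortion apply to the point x, -y, -z); pixel columns grow to the right and rows downward; lengths in m; the calibration is good to about 2 mm. A picture is of the moment at which its call begins: read the wrist's pose just before it. camera_params takes no time and is no camera call; for the wrist camera it gives the pose at the moment of the call.
- env.job_done(): hands the job in, once; it reports no verdict.
Trained networks look in the newest picture that a camera, given by its name, has taken for a name from the list of things; names that differ only in an ending like _2 or _b are one class to them, and where a whole thing is asked for, a point or a joint stands for the part that bears it (a point fixed in the world has none). Each returns a list of dicts, best first, with "score" (0 to 1); they miss things now and then, are a little off and sometimes report something else, mostly with a low value. They report only what shows in the picture. A call takes as long as a camera call.
- env.cut_out(thing, camera): "pixels" (420x560 bool, what is visible of it) and "position" ([row, column] in pixels, amid what is visible of it).
The state is a dict: "clock": time; "joint_pos": joint angles; "joint_vel": joint speeds; "joint_torque": joint torques, N m; "ee_pos": TCP position; "ee_rot": TCP orientation; "ft_force": force on the tool from outside, world axes, zero at the start; "wrist_torque": the same for the moment, N m; "width": finger opening in m.
Only numpy, scipy, OpenCV 4.12 (cv2) and the standard library are available. Lean on these libraries where they do the work, as an engineer would, in place of code of your own. Each camera call takes 0.05 s, during which the arm holds its last target. There are 200 camera calls.

## Task

Get the three hole saws ready for a wear check of their teeth: nest them teeth up, medium inside large and small inside medium, each sitting on the floor of the next, so that all three toothed rims come under one glass. Then pick up the reading lens by its handle and hold it still and level, centred over the nest, with the middle of its rim at the focal height that the scriber tip of the surface gauge behind marks; the lens must not touch the saws, and the gauge and the other things on the bench stay as they are. Finish while holding the lens there: do not put it down.

Things in the scene. Friction and masses are not known exactly. Their poses are not given: they have to be found in the camera images.
- saw_large: Large hole saw: open dark steel cup standing on its closed base, teeth up; outside diameter 64 mm, wall 2.5 mm (bore 59 mm), height 42 mm, floor 3 mm thick; 0.14 to 0.28 kg. Loose. Origin at the centre of its underside, z axis up towards the teeth.
- saw_medium: Medium hole saw of the same make: outside diameter 50 mm, wall 2.5 mm (bore 45 mm), height 42 mm, floor 3 mm thick; about 0.15 kg. Stands loose, teeth up, to the robot's left of the large one. Origin at the centre of its underside, z up towards the teeth. When nested its underside is 3 mm above the large one's.
- saw_small: Small hole saw of the same make: outside diameter 38 mm, wall 2.5 mm, height 42 mm, floor 3 mm thick; about 0.11 kg. Stands loose, teeth up, to the robot's left of the large one; it and the medium one may have changed places. Origin at the centre of its underside, z up towards the teeth. When nested its underside is 3 mm above the medium one's.
- lens: Reading lens lying flat and loose at the robot's right: glass in a steel rim, 94 mm across and 14 mm high; straight black handle, flat sides, 20 mm wide and 20 mm high, along the body's -x axis from 59 to 151 mm from the origin. About 0.16 kg; balances 70 mm from the origin, on the handle just behind the neck. Origin at the centre of the rim's underside, z up, square to the glass.
- glass_centre (a point): Centre of the glass of the reading lens, 7 mm above the lens body's origin (half the rim's height).
- gauge: Surface gauge (scriber block) standing fixed on the bench beyond the large saw: dark steel base 66 x 78 mm, 35 mm high, with an upright 10 mm spindle reaching 230 mm above the bench. Origin at the centre of its underside; its -x axis points from the spindle to the scriber tip, roughly towards the robot.
- scriber_tip (a point): Sharp end of the level scriber rod (6 mm thick) held by a round clamp on the gauge's spindle at the same height, 71 mm out from it towards the robot. Its height above the bench (131 to 189 mm) marks where the middle of the lens's rim, that is the glass centre, is to be held. The clamp is tight and keeps its height.
- masking_tape: Roll of masking tape, 98 mm across, 25 mm high, lying loose on the robot's side of the saws; to be left alone. Origin at the centre of its underside.
- torch: Black torch, 137 mm long, 36 mm thick, lying loose near the front edge on the robot's right; to be left alone. Origin under its middle.
- sanding_pads: Stack of sanding pads, 81 x 107 x 25 mm, loose at the front left; to be left alone. Origin at the centre of its underside.
- wood_box: Small open wooden box, 75 x 140 x 42 mm, loose at the back left; to be left alone. Origin at the centre of its underside.
- screw_carton: Small red carton of screws, 60 x 100 x 45 mm, loose at the back right; to be left alone. Origin at the centre of its underside.

How it is judged:
By the outcome, as a careful person would: the job done as asked, in the order asked, and still so for the second after the job is handed in, while the arm keeps its last pose, push and grip.
It also fails if it takes over 67 s, if anything falls off the work surface, if the arm or the gripper's body presses on something with over 40 N, if the wrist force passes 120 N, or if a joint passes its speed limit or range.

## Working session

There is one attempt and no reset: what is moved stays moved. The work goes in short steps, Python scripts to look and compute and a tool call to move; the robot and the scene stay as the last step left them, time stands still between calls to the robot, and variables do not carry over. Pictures are saved under pics/ and viewed, about 8 in all and at most 12, crops included, and the job is handed in when it is done.

Besides the shell and the picture viewer there is one more tool, called after "Call:" as name(argument=value, ...) on one line, values as JSON. jog_arm: Moves the arm, as the interface text tells. Its arguments: {"type":"object","properties":{"steps":{"type":"array","items":{"type":"number"}},"fingers":{"type":"number"},"newtons":{"type":"number"}},"required":["steps"]}

```bash
mkdir -p pics; ls; cat > h.py <<'E'
import numpy as np, cv2
from station import env
def cam(n):
    p=env.camera_params(n); f=210/np.tan(np.radians(p["vertical_fov"])/2)
    return p,f,np.linalg.inv(np.array(p["camera_from_world"]))
def cloud(n,depth,prm=None):
    p,f,T=prm or cam(n)
    v,u=np.mgrid[0:420,0:560]
    P=np.stack([(u-p["cx"])/f*depth,-(v-p["cy"])/f*depth,-depth,np.ones_like(depth)],-1)
    W=P@T.T; W=W[...,:3]; W[depth==0]=np.nan
    return W
E
python3 - <<'E'
from h import *
print(env.state()); 
ims=[]
for n in ["side","top"]:
    im,d=env.snapshot(n); ims.append(im); p=env.camera_params(n); print(n,p)
    np.save(n+"_d.npy",d); W=cloud(n,d)
    for t in ["saw_large","saw_medium","saw_small","lens","gauge","scriber_tip","masking_tape"]:
        for r in env.cut_out(t,n)[:2]:
            m=r["pixels"]; w=W[m]; w=w[~np.isnan(w[:,0])]
            print(t,round(r["score"],2),np.round(r["position"]),m.sum(),np.round(np.percentile(w,[3,50,97],axis=0),3).tolist() if len(w) else None)
    cv2.imwrite(f"pics/{n}0.png",im)
E
```

```text
pics
{'clock': 0.0, 'joint_pos': array([ 1.04617615e+00,  2.59329919e-01,  1.53612049e+00,  1.65297074e-05,
        1.34797432e+00, -2.02818662e-01]), 'joint_vel': array([-1.10527109e-03,  2.33538435e-05,  4.60965392e-04,  2.48064461e-04,
       -1.99656156e-04, -8.87512637e-06]), 'joint_torque': array([ 8.16237807e-04, -4.46025360e+01, -2.90579331e+01, -7.04377885e-05,
        1.12553986e-02, -3.11449162e-05]), 'ee_pos': array([0.17365988, 0.52129966, 0.23046671]), 'ee_rot': array([ 1.60209136e-01,  9.87082668e-01, -8.53246450e-04, -3.33415669e-04]), 'ft_force': array([-0.50514829,  0.32277719,  0.63693781]), 'wrist_torque': array([-0.00615106, -0.01745184,  0.01350885]), 'width': 0.08543061399269485}
side {'vertical_fov': 48.497172691308315, 'cx': 284.67253062490806, 'cy': 213.23982822718196, 'camera_from_world': array([[ 0.83005413, -0.55764802,  0.00623151, -0.39499228],
       [ 0.24221262,  0.37055132,  0.89667428, -0.23586051],
       [-0.50233773, -0.74277884,  0.44264704, -0.96759634],
       [ 0.        ,  0.        ,  0.        ,  1.        ]])}
saw_large 0.68 [247. 284.] 
[... 1337 characters left out ...]
_small 0.54 [233. 203.] 229 [[0.468, 0.24, 0.001], [0.49, 0.259, 0.024], [0.504, 0.274, 0.045]]
lens 0.87 [219. 389.] 1102 [[0.455, -0.33, 0.005], [0.546, -0.253, 0.011], [0.601, -0.202, 0.022]]
lens 0.28 [302. 399.] 650 [[0.245, -0.314, -0.0], [0.301, -0.264, 0.029], [0.352, -0.221, 0.037]]
gauge 0.69 [174. 297.] 805 [[0.645, -0.029, 0.005], [0.675, 0.004, 0.03], [0.712, 0.041, 0.193]]
scriber_tip 0.62 [167. 372.] 868 [[0.67, -0.263, 0.006], [0.699, -0.214, 0.044], [0.742, -0.168, 0.05]]
scriber_tip 0.45 [154. 298.] 137 [[0.645, -0.025, 0.001], [0.677, -0.006, 0.142], [0.759, 0.01, 0.15]]
masking_tape 0.84 [274. 214.] 521 [[0.305, 0.157, 0.002], [0.355, 0.204, 0.024], [0.395, 0.244, 0.029]]
```

```bash
python3 - <<'E'
import cv2,numpy as np
a=cv2.imread("pics/top0.png")[120:340,150:450];b=cv2.imread("pics/side0.png")[130:350,170:470]
cv2.imwrite("pics/c0.png",np.vstack([cv2.resize(x,None,fx=1.36,fy=1.36,interpolation=cv2.INTER_CUBIC) for x in (a,b)]))
E
```

```text
(no output)
```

View pics/c0.png

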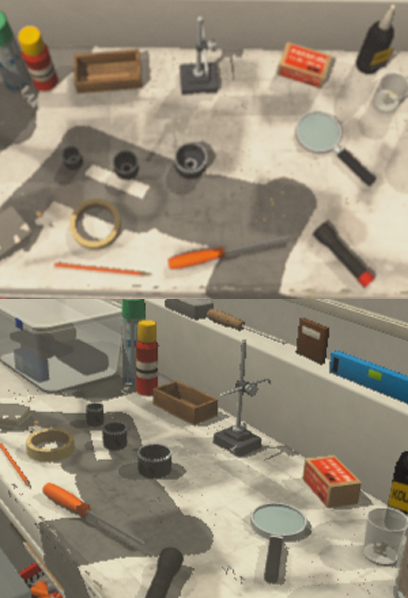

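```bash
cat >> h.py <<'E'
from scipy.spatial.transform import Rotation as Ro
from scipy.optimize import least_squares
def rim(W,m,R,zmin=.034,zmax=.06):
    w=W[m]; w=w[(w[:,2]>zmin)&(w[:,2]<zmax)]
    f=lambda c:np.hypot(w[:,0]-c[0],w[:,1]-c[1])-R+.00125
    s=least_squares(f,np.nanmedian(w,axis=0)[:2],loss="soft_l1",f_scale=.002)
    return np.round(s.x,4),len(w),np.round(np.std(s.fun),4)
def best(t,n):
    r=env.cut_out(t,n); return r[0]["pixels"] if r else None
def totool(target,yawy=None):
    """shift in tool axes from now to the world target (TCP); twist that puts tool y along world angle yawy"""
    s=env.state(); R=Ro.from_quat(s["ee_rot"]).as_matrix()
    d=R.T@(np.array(target)-s["ee_pos"]); tw=None
    if yawy is not None:
        a=np.arctan2(R[1,1],R[0,1]); tw=-((yawy-a+np.pi/2)%np.pi-np.pi/2)
    print("clock",s["clock"],"tcp",np.round(s["ee_pos"],4),"w",round(s["width"],4),"ft",np.round(s["ft_force"],1),"-> tool",np.round(d,4),"twist",tw,"j6",round(s["joint_pos"][5],2))
E
python3 - <<'E'
from h import *
SZ=dict(saw_large=.032,saw_medium=.025,saw_small=.019)
for n in ["side","top"]:
    d=np.load(n+"_d.npy"); W=cloud(n,d)
    for t,R in SZ.items():
        print(n,t,rim(W,best(t,n),R))
    m=best("lens",n); w=W[m]; w=w[w[:,2]>-.01]
    xy=(w[:,:2]).astype(np.float32); c=xy.mean(0); u=np.linalg.svd(xy-c,full_matrices=False)[2][0]; u*=np.sign(u[0]); q=(xy-c)@u
    e=np.percentile(q,99.5); print("lens",n,"center",c+u*(e-.047),"dir",np.degrees(np.arctan2(u[1],u[0])),"len",e-np.percentile(q,.5))
    rr=env.cut_out("scriber_tip",n); m=rr[0 if n=="side" else 1]["pixels"]; w=W[m]; w=w[(w[:,2]>.1)&(w[:,2]<.17)]
    o=np.argsort(w[:,0])[:12]; print("scr",np.round(w[o],4).tolist())
totool([.44,.148,.2])
E
```

```text
side saw_large (array([0.4842, 0.019 ]), 138, np.float64(0.0016))
side saw_medium (array([0.4713, 0.1471]), 86, np.float64(0.002))
side saw_small (array([0.4846, 0.256 ]), 56, np.float64(0.0022))
lens side center [ 0.5717301  -0.23205176] dir 41.6559 len 0.21221167
scr [[0.63, -0.0091, 0.1381], [0.633, -0.0096, 0.1375], [0.6344, -0.0119, 0.138], [0.6373, -0.0084, 0.1388], [0.6405, -0.0086, 0.1381], [0.6455, -0.0069, 0.1362], [0.6458, -0.0064, 0.1388], [0.6465, -0.0095, 0.1398], [0.6481, -0.0079, 0.136], [0.6502, -0.0093, 0.1389], [0.6551, -0.0077, 0.1371], [0.6555, -0.0069, 0.1396]]
top saw_large (array([0.4839, 0.0205]), 90, np.float64(0.0012))
top saw_medium (array([0.4716, 0.1484]), 83, np.float64(0.0012))
top saw_small (array([0.4859, 0.2574]), 67, np.float64(0.0014))
lens top center [ 0.55692774 -0.24253684] dir 40.091396 len 0.19084251
scr [[0.6334, -0.0066, 0.1406], [0.6381, -0.0066, 0.138], [0.64, -0.0066, 0.14], [0.6437, -0.0066, 0.1391], [0.6445, -0.0039, 0.1377], [0.6465, -0.0065, 0.1394], [0.6494, -0.0039, 0.1348], [0.6516, -0.0039, 0.1362], [0.6517, -0.0038, 0.141], [0.6519, -0.0065, 0.1358], [0.6539, -0.0037, 0.1426], [0.6539, -0.0065, 0.1376]]
clock 1.3 tcp [0.1739 0.5218 0.2313] w 0.0853 ft [-0.5 -0.6  0.7] -> tool [-0.3706 -0.2704  0.0313] twist None j6 -0.2
```

```bash
python3 -c "
from h import *
totool([.4715,.148,.15])"
```

```text
clock 1.3 tcp [0.1739 0.5218 0.2313] w 0.0853 ft [-0.5 -0.6  0.7] -> tool [-0.4005 -0.2605  0.0813] twist None j6 -0.2
```

Call:
jog_arm(steps=[-0.4005, -0.2605, 0.0813, 0, -0.4005, -0.2605, 0.0813, 0, -0.4005, -0.2605, 0.0813, 0, -0.4005, -0.2605, 0.0813, 0, -0.4005, -0.2605, 0.0813, 0, -0.4005, -0.2605, 0.0813, 0, -0.4005, -0.2605, 0.0813, 0, -0.4005, -0.2605, 0.0813, 0, -0.4005, -0.2605, 0.0813, 0, -0.4005, -0.2605, 0.0813, 0, -0.4005, -0.2605, 0.0813, 0, -0.4005, -0.2605, 0.0813, 0], fingers=-1, newtons=40)

```text
clock: 2.3
ee_pos: [0.4737, 0.1448, 0.1496]
ee_rot: [0.161, 0.987, -0.0, 0.001]
ft_force: [0.3, 0.7, 1.1]
width: 0.0856
```

```bash
cat > w.py <<'E'
from h import *
import sys
def look(things,name=None):
    prm=cam("wrist"); im,d=env.snapshot("wrist"); W=cloud("wrist",d,prm)
    for t in things:
        rr=env.cut_out(t,"wrist")
        for r in rr[:1]:
            m=r["pixels"]
            if t.startswith("saw"):
                R=dict(saw_large=.032,saw_medium=.025,saw_small=.019)[t]
                try: print(t,round(r["score"],2),np.round(r["position"]),rim(W,m,R))
                except Exception as e: print(t,r["score"],"no fit",np.nanmedian(W[m],axis=0))
            else: print(t,round(r["score"],2),np.round(r["position"]),np.round(np.nanmedian(W[m],axis=0),4))
    if name: cv2.imwrite("pics/"+name,im)
    return im,d,W
E
python3 - <<'E'
from w import *
look(["saw_medium","saw_small","saw_large"],"w1.png")
totool([.4715,.148,.15])
E
```

```text
saw_medium 0.97 [202. 292.] (array([0.471 , 0.1471]), 900, np.float64(0.0009))
saw_small 0.91 [170. 431.] (array([0.4849, 0.2551]), 930, np.float64(0.001))
saw_large 0.79 [253. 138.] (array([0.484 , 0.0192]), 1025, np.float64(0.001))
clock 2.5 tcp [0.4715 0.1474 0.1497] w 0.0855 ft [ 0.5 -0.1  0.1] -> tool [ 0.0002  0.0005 -0.0003] twist None j6 -1.17
```

View pics/w1.png

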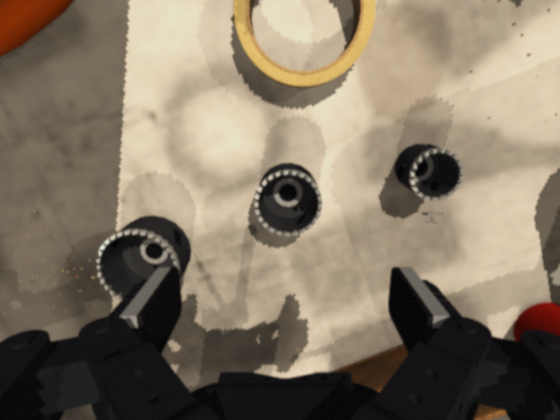

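Call:
jog_arm(steps=[0.0005, 0, 0.04, 0, 0.0005, 0, 0.08, 0, 0.0005, 0, 0.11, 0, 0.0005, 0, 0.1197, 0, 0.0005, 0, 0.1197, 0])

```text
clock: 2.92
ee_pos: [0.4682, 0.1486, 0.0281]
ee_rot: [0.161, 0.987, -0.001, -0.003]
ft_force: [-1.0, -0.6, 0.6]
width: 0.0852
```

Call:
jog_arm(steps=[0, 0, 0, 0, 0, 0, 0, 0, 0, 0, 0, 0, 0, 0, 0, 0, 0, 0, 0, 0, 0, 0, 0, 0, 0, 0, 0, 0, 0, 0, 0, 0], fingers=1, newtons=40)

```text
clock: 3.58
ee_pos: [0.4695, 0.1489, 0.0305]
ee_rot: [0.161, 0.987, 0.0, -0.001]
ft_force: [-2.5, 0.7, 7.3]
width: 0.0478
```

Call:
jog_arm(steps=[0, 0, -0.03, 0, 0, 0, -0.07, 0, 0, 0, -0.1, 0, 0, 0, -0.1, 0, 0, 0, -0.1, 0])

```text
clock: 4.0
ee_pos: [0.4717, 0.1491, 0.1336]
ee_rot: [0.161, 0.987, 0.001, 0.002]
ft_force: [-0.8, 0.3, -1.6]
width: 0.048
```

```bash
python3 - <<'E'
from w import *
im,d,W=look(["saw_medium","saw_large"],"w2.png")
m=best("saw_medium","wrist"); w=W[m]; print(np.round(np.nanpercentile(w,[2,50,98],axis=0),4))
ztop=np.nanpercentile(w[:,2],95); print(rim(W,m,.025,ztop-.006,ztop+.006))
totool([.484,.0192,.13])
E
```

```text
saw_medium 0.95 no fit [0.48163157 0.14574747 0.12363083]
saw_large 0.97 [270. 132.] (array([0.4838, 0.0192]), 1357, np.float64(0.0009))
[[0.4493 0.1247 0.1044]
 [0.4816 0.1457 0.1236]
 [0.4969 0.1702 0.1442]]
(array([0.4731, 0.1475]), 3278, np.float64(0.0009))
clock 4.2 tcp [0.4686 0.1488 0.1293] w 0.0477 ft [ 0.2  0.6 -1.8] -> tool [-0.0557 -0.118  -0.0008] twist None j6 -1.17
  return np.nanmean(a, axis, out=out, keepdims=keepdims)
```

View pics/w2.png

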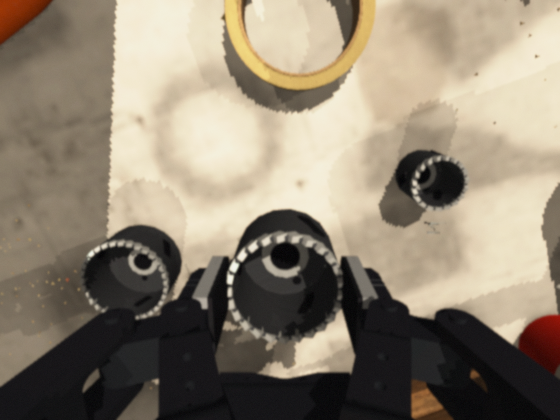

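```bash
python3 - <<'E'
from w import *
totool([.4795,.0205,.10])
E
```

```text
clock 4.2 tcp [0.4686 0.1488 0.1293] w 0.0477 ft [ 0.2  0.6 -1.8] -> tool [-0.0511 -0.1182  0.0292] twist None j6 -1.17
```

Call:
jog_arm(steps=[-0.016, -0.037, 0.01, 0, -0.032, -0.074, 0.02, 0, -0.0511, -0.1182, 0.0292, 0, -0.0511, -0.1182, 0.0292, 0, -0.0511, -0.1182, 0.0292, 0, -0.0511, -0.1182, 0.0292, 0, -0.0511, -0.1182, 0.0292, 0])

```text
clock: 4.78
ee_pos: [0.4789, 0.0214, 0.0995]
ee_rot: [0.161, 0.987, 0.0, -0.004]
ft_force: [-0.3, 0.7, -1.5]
width: 0.0479
```

```bash
cat >> w.py <<'E'
def held(t,R,name=None):
    s=env.state(); prm=cam("wrist"); im,d=env.snapshot("wrist"); W=cloud("wrist",d,prm)
    m=best(t,"wrist"); w=W[m]; zt=np.nanpercentile(w[:,2],97); c=rim(W,m,R,zt-.006,zt+.006)
    print(t,"rim",c,"ztop",round(zt,4),"tcp",np.round(s["ee_pos"],4),"saw-tcp",np.round(c[0]-s["ee_pos"][:2],4),round(zt-s["ee_pos"][2],4))
    if name: cv2.imwrite("pics/"+name,im)
    return im,d,W
E
python3 - <<'E'
from w import *
for i in range(2): im,d,W=held("saw_medium",.025)
rr=env.cut_out("saw_large","wrist"); print(rr[0]["score"],rim(W,rr[0]["pixels"],.032))
print(np.round(np.nanpercentile(W[rr[0]["pixels"]],[2,50,98],axis=0),3))
totool([.4795,.0205,.10])
E
```

```text
saw_medium rim (array([0.4804, 0.0198]), 3177, np.float64(0.0009)) ztop 0.1098 tcp [0.4789 0.0214 0.0995] saw-tcp [ 0.0015 -0.0016] 0.0103
saw_medium rim (array([0.4807, 0.0202]), 3200, np.float64(0.0009)) ztop 0.1102 tcp [0.4792 0.0218 0.1   ] saw-tcp [ 0.0015 -0.0016] 0.0103
0.63 (array([0.4839, 0.0184]), 938, np.float64(0.0009))
[[ 0.453 -0.01   0.001]
 [ 0.469  0.025  0.013]
 [ 0.495  0.049  0.042]]
clock 5.0333 tcp [0.4794 0.0215 0.1002] w 0.0476 ft [ 0.3 -0.4 -2.4] -> tool [-0.0004 -0.0009  0.0002] twist None j6 -1.44
```

Call:
jog_arm(steps=[-0.0031, 0, 0, 0, -0.0031, 0, 0.015, 0, -0.0031, 0, 0.03, 0, -0.0031, 0, 0.042, 0, -0.0031, 0, 0.052, 0, -0.0031, 0, 0.059, 0, -0.0031, 0, 0.059, 0, -0.0031, 0, 0.059, 0])

```text
clock: 5.7
ee_pos: [0.4821, 0.0207, 0.0411]
ee_rot: [0.16, 0.987, -0.0, -0.003]
ft_force: [0.3, 1.0, -2.6]
width: 0.0477
```

Call:
jog_arm(steps=[0, 0, 0, 0, 0, 0, 0, 0, 0, 0, 0, 0, 0, 0, 0, 0, 0, 0, -0.01, 0, 0, 0, -0.04, 0, 0, 0, -0.08, 0, 0, 0, -0.1, 0, 0, 0, -0.1, 0, 0, 0, -0.1, 0], fingers=-1)

```text
clock: 6.53
ee_pos: [0.4837, 0.0204, 0.1432]
ee_rot: [0.16, 0.987, -0.0, -0.001]
ft_force: [0.3, -0.5, -0.7]
width: 0.0853
```

```bash
python3 - <<'E'
from w import *
im,d,W=look(["saw_medium","saw_small","saw_large"])
cv2.imwrite("pics/w3.png",cv2.resize(im[100:340,150:430],None,fx=2,fy=2))
m=best("saw_medium","wrist"); w=W[m]; print("med z",np.round(np.nanpercentile(w[:,2],[50,90,95,98]),4))
m=best("saw_large","wrist"); w=W[m]; print("lg z",np.round(np.nanpercentile(w[:,2],[50,90,95,98]),4))
totool([.485,.2555,.12])
E
```

```text
saw_medium 0.84 [210. 286.] (array([0.4844, 0.019 ]), 1143, np.float64(0.0009))
saw_large 0.84 [188. 255.] (array([0.4837, 0.0185]), 1362, np.float64(0.0011))
med z [0.0133 0.043  0.0437 0.0443]
lg z [0.0378 0.0409 0.0414 0.0419]
clock 6.8333 tcp [0.4818 0.0207 0.1399] w 0.0852 ft [-0.5 -0.6 -0.1] -> tool [0.0708 0.2238 0.0202] twist None j6 -1.44
```

View pics/w3.png

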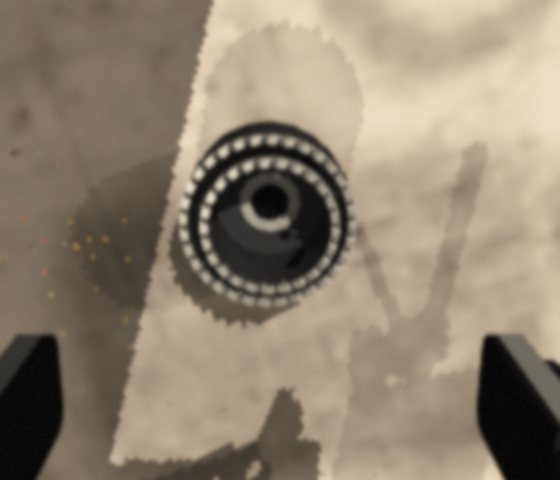

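Call:
jog_arm(steps=[0.0118, 0.0373, 0.003, 0, 0.0236, 0.0746, 0.006, 0, 0.0354, 0.1119, 0.01, 0, 0.0472, 0.1492, 0.014, 0, 0.059, 0.1865, 0.018, 0, 0.0708, 0.2238, 0.0202, 0, 0.0708, 0.2238, 0.0202, 0, 0.0708, 0.2238, 0.0202, 0, 0.0708, 0.2238, 0.0202, 0, 0.0708, 0.2238, 0.0202, 0])

```text
clock: 7.67
ee_pos: [0.4848, 0.2543, 0.1195]
ee_rot: [0.16, 0.987, -0.001, -0.005]
ft_force: [-0.5, 0.3, -0.2]
width: 0.0856
```

```bash
python3 - <<'E'
from w import *
look(["saw_small"])
totool([.485,.2555,.032])
E
```

```text
saw_small 0.56 [214. 286.] (array([0.4847, 0.256 ]), 895, np.float64(0.0009))
clock 7.7667 tcp [0.4852 0.2541 0.1199] w 0.0857 ft [0.1 0.1 0.2] -> tool [-0.0001  0.0015  0.0879] twist None j6 -0.97
```

Call:
jog_arm(steps=[0, 0.001, 0.03, 0, 0, 0.0015, 0.06, 0, 0, 0.0015, 0.08, 0, 0, 0.0015, 0.0875, 0, 0, 0.0015, 0.0875, 0, 0, 0.0015, 0.0875, 0, 0, 0.0015, 0.0875, 0])

```text
clock: 8.35
ee_pos: [0.4863, 0.2555, 0.0339]
ee_rot: [0.161, 0.987, 0.0, -0.003]
ft_force: [0.3, 0.4, 0.3]
width: 0.0854
```

Call:
jog_arm(steps=[0, 0, 0, 0, 0, 0, 0, 0, 0, 0, 0, 0, 0, 0, 0, 0, 0, 0, 0, 0, 0, 0, 0, 0, 0, 0, 0, 0, 0, 0, 0, 0, 0, 0, 0, 0], fingers=1, newtons=40)

```text
clock: 9.1
ee_pos: [0.4868, 0.2557, 0.035]
ee_rot: [0.161, 0.987, 0.001, -0.002]
ft_force: [-1.2, -0.3, 7.2]
width: 0.0355
```

Call:
jog_arm(steps=[0, 0, -0.03, 0, 0, 0, -0.07, 0, 0, 0, -0.085, 0, 0, 0, -0.085, 0, 0, 0, -0.085, 0, 0, 0, -0.085, 0])

```text
clock: 9.6
ee_pos: [0.4862, 0.2554, 0.1189]
ee_rot: [0.161, 0.987, 0.0, -0.003]
ft_force: [0.1, 0.1, -1.7]
width: 0.0355
```

```bash
python3 - <<'E'
from w import *
held("saw_small",.019)
totool([.4825,.0205,.12])
E
```

```text
saw_small rim (array([0.4838, 0.2549]), 2108, np.float64(0.0009)) ztop 0.1249 tcp [0.4862 0.2554 0.1189] saw-tcp [-0.0024 -0.0005] 0.006
clock 9.7 tcp [0.4859 0.2552 0.1182] w 0.0348 ft [ 0.5  0.1 -0.5] -> tool [-0.0714 -0.2236 -0.002 ] twist None j6 -0.97
```

Call:
jog_arm(steps=[-0.0075, -0.0223, 0, 0, -0.0188, -0.0558, 0.001, 0, -0.0301, -0.0893, 0.002, 0, -0.0414, -0.1228, 0.003, 0, -0.0527, -0.1563, 0.004, 0, -0.064, -0.1898, 0.006, 0, -0.0716, -0.2121, 0.008, 0, -0.0753, -0.2233, 0.008, 0, -0.0753, -0.2233, 0.008, 0, -0.0753, -0.2233, 0.008, 0, -0.0753, -0.2233, 0.008, 0, -0.0753, -0.2233, 0.008, 0])

```text
clock: 10.7
ee_pos: [0.4861, 0.0208, 0.1098]
ee_rot: [0.16, 0.987, -0.0, -0.004]
ft_force: [-0.3, -0.3, -1.0]
width: 0.0353
```

```bash
python3 - <<'E'
from w import *
im,d,W=held("saw_small",.019)
im,d,W=held("saw_small",.019)
look(["saw_large","saw_medium"])
totool([.4867,.0195,.045])
E
```

```text
saw_small rim (array([0.4837, 0.0205]), 2128, np.float64(0.0009)) ztop 0.1158 tcp [0.4861 0.0208 0.1098] saw-tcp [-0.0024 -0.0003] 0.0061
saw_small rim (array([0.4839, 0.0204]), 2156, np.float64(0.0009)) ztop 0.116 tcp [0.4862 0.0208 0.1099] saw-tcp [-0.0023 -0.0004] 0.0061
saw_large 0.75 [177. 276.] (array([0.4839, 0.0185]), 1126, np.float64(0.001))
saw_medium 0.64 [204. 284.] (array([0.4847, 0.019 ]), 833, np.float64(0.0009))
clock 11.05 tcp [0.4863 0.02   0.1101] w 0.0351 ft [ 0.7 -0.1 -1.4] -> tool [-0.001  -0.0002  0.0651] twist None j6 -1.44
```

Call:
jog_arm(steps=[-0.0008, -0.0005, 0, 0, -0.0008, -0.0005, 0.02, 0, -0.0008, -0.0005, 0.035, 0, -0.0008, -0.0005, 0.048, 0, -0.0008, -0.0005, 0.058, 0, -0.0008, -0.0005, 0.0645, 0, -0.0008, -0.0005, 0.0645, 0, -0.0008, -0.0005, 0.0645, 0])

```text
clock: 11.72
ee_pos: [0.4865, 0.0193, 0.0455]
ee_rot: [0.161, 0.987, -0.0, -0.004]
ft_force: [0.0, 0.5, -1.1]
width: 0.0353
```

Call:
jog_arm(steps=[0, 0, 0, 0, 0, 0, 0, 0, 0, 0, 0, 0, 0, 0, 0, 0, 0, 0, -0.01, 0, 0, 0, -0.04, 0, 0, 0, -0.08, 0, 0, 0, -0.1, 0, 0, 0, -0.1, 0, 0, 0, -0.1, 0], fingers=-1)

```text
clock: 12.55
ee_pos: [0.4884, 0.019, 0.1476]
ee_rot: [0.161, 0.987, -0.0, -0.002]
ft_force: [0.1, -0.2, -0.7]
width: 0.0854
```

```bash
python3 - <<'E'
from w import *
im,d,W=look(["saw_medium","saw_small","saw_large"])
cv2.imwrite("pics/w4.png",cv2.resize(im[100:340,150:430],None,fx=2,fy=2))
for t in ["saw_small","saw_medium","saw_large"]:
    m=best(t,"wrist"); 
    if m is not None: print(t,"z",np.round(np.nanpercentile(W[m][:,2],[50,90,95,98]),4))
totool([.485,.0195,.12])
E
```

```text
saw_medium 0.74 [180. 283.] (array([0.4846, 0.019 ]), 1006, np.float64(0.0009))
saw_small 0.75 [206. 287.] (array([0.4849, 0.0193]), 934, np.float64(0.0009))
saw_large 0.68 [183. 258.] (array([0.4837, 0.0184]), 1282, np.float64(0.001))
saw_small z [0.0263 0.0463 0.0469 0.0475]
saw_medium z [0.0417 0.044  0.0443 0.0449]
saw_large z [0.0381 0.0409 0.0414 0.0419]
clock 12.9 tcp [0.4866 0.0193 0.1445] w 0.0857 ft [-0.  -0.5  0.5] -> tool [ 0.0013 -0.0003  0.0245] twist None j6 -1.44
```

View pics/w4.png

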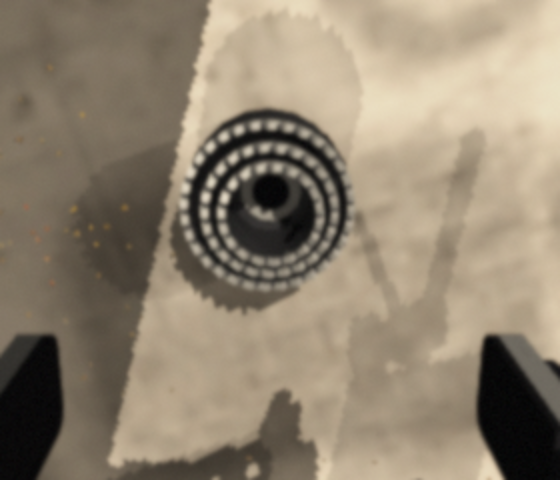

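Call:
jog_arm(steps=[0, 0, -0.04, 0, -0.02, 0.002, -0.075, 0, -0.045, 0.005, -0.105, 0, -0.075, 0.009, -0.1155, 0, -0.1153, 0.0128, -0.1155, 0, -0.1153, 0.0128, -0.1155, 0, -0.1153, 0.0128, -0.1155, 0, -0.1153, 0.0128, -0.1155, 0, -0.1153, 0.0128, -0.1155, 0])

```text
clock: 13.65
ee_pos: [0.6, -0.0049, 0.2582]
ee_rot: [0.161, 0.987, -0.0, -0.006]
ft_force: [0.4, 0.8, -0.0]
width: 0.0852
```

```bash
python3 - <<'E'
from w import *
im,d,W=look(["gauge","scriber_tip","lens"],"w5.png")
np.save("w5d.npy",W)
P=W.reshape(-1,3); k=(P[:,2]>.11)&(P[:,2]<.195)&(P[:,0]>.57)&(P[:,0]<.69)&(abs(P[:,1])<.05)
q=P[k]; print(len(q))
for a in np.arange(.6,.69,.01):
    s=q[(q[:,0]>=a)&(q[:,0]<a+.01)]
    if len(s): print(round(a,3),len(s),np.round(np.percentile(s,[5,50,95],axis=0)[:,1:],4).tolist())
# bench height bias
b=P[(abs(P[:,2])<.015)&(P[:,0]>.5)&(P[:,0]<.64)]; print("bench",np.median(b[:,2]))
g=P[(P[:,2]>.028)&(P[:,2]<.042)&(P[:,0]>.64)&(abs(P[:,1])<.05)]; print("gauge base top",np.median(g[:,2]),len(g))
totool([.5,-.29,.2],np.radians(131))
E
```

```text
gauge 0.7 [258. 324.] [0.6764 0.0038 0.041 ]
scriber_tip 0.77 [294. 306.] [ 0.675  -0.0083  0.1409]
lens 0.75 [202.  73.] [ 0.5526 -0.2485  0.0093]
2069
0.61 34 [[-0.0117, 0.1358], [-0.0103, 0.1374], [-0.009, 0.1385]]
0.62 79 [[-0.0117, 0.137], [-0.0095, 0.1384], [-0.0071, 0.1396]]
0.63 81 [[-0.011, 0.1369], [-0.0084, 0.1385], [-0.0062, 0.1397]]
0.64 80 [[-0.0102, 0.1368], [-0.0076, 0.1386], [-0.0053, 0.1402]]
0.65 79 [[-0.0093, 0.1369], [-0.0066, 0.1388], [-0.0044, 0.1397]]
0.66 75 [[-0.0084, 0.1365], [-0.0057, 0.1386], [-0.0035, 0.1396]]
0.67 1284 [[-0.0254, 0.1314], [0.0024, 0.1451], [0.0101, 0.1896]]
0.68 357 [[-0.026, 0.1418], [-0.013, 0.1462], [0.0113, 0.1494]]
bench -0.00038072015528867187
gauge base top 0.03454107699988285 1521
clock 13.85 tcp [ 0.6005 -0.005   0.2594] w 0.0852 ft [-0.8  0.2  1. ] -> tool [ 0.0045 -0.3021  0.06  ] twist -1.0378328213959502 j6 -1.44
```

View pics/w5.png

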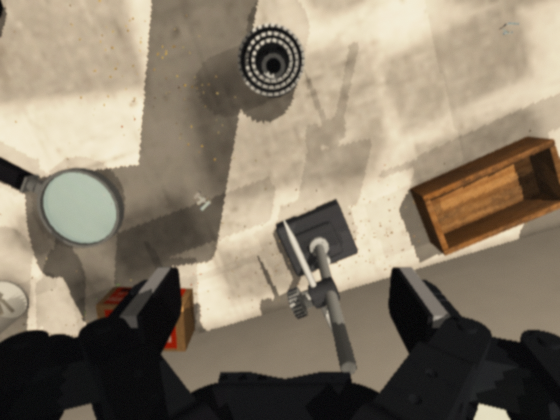

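```bash
python3 - <<'E'
from h import *
for n in ["top","side"]:
    P=cloud(n,np.load(n+"_d.npy")).reshape(-1,3)
    for R in (.1,.13,.16,.2):
        q=P[(np.hypot(P[:,0]-.505,P[:,1]+.29)<R)&(P[:,2]>.03)]
        print(n,R,len(q),np.round(np.percentile(q,[2,50,98],axis=0),3).tolist() if len(q) else "")
E
```

```text
top 0.1 0 
top 0.13 0 
top 0.16 150 [[0.603, -0.403, 0.032], [0.615, -0.374, 0.053], [0.644, -0.356, 0.072]]
top 0.2 1543 [[0.323, -0.476, 0.031], [0.602, -0.444, 0.064], [0.693, -0.22, 0.169]]
side 0.1 0 
side 0.13 0 
side 0.16 298 [[0.593, -0.405, 0.031], [0.613, -0.387, 0.054], [0.646, -0.35, 0.071]]
side 0.2 2031 [[0.326, -0.478, 0.031], [0.612, -0.401, 0.057], [0.694, -0.223, 0.168]]
```

Call:
jog_arm(steps=[0.0005, -0.0375, 0, 0.12, 0.001, -0.075, 0.005, 0.24, 0.0016, -0.1125, 0.01, 0.36, 0.0022, -0.15, 0.02, 0.48, 0.0028, -0.1875, 0.03, 0.6, 0.0034, -0.225, 0.04, 0.72, 0.004, -0.2625, 0.05, 0.84, 0.0045, -0.3021, 0.06, 0.96, 0.0045, -0.3021, 0.06, 1.08, 0.0045, -0.3021, 0.06, 1.2, 0.0045, -0.3021, 0.06, 1.32, 0.0045, -0.3021, 0.06, 1.44])

```text
clock: 14.85
ee_pos: [0.4994, -0.2902, 0.2004]
ee_rot: [0.774, 0.634, -0.003, -0.003]
ft_force: [-0.2, 0.9, 0.0]
width: 0.0856
```

```bash
python3 -c "
from h import *
totool([.5,-.29,.2],np.radians(131))"
```

```text
clock 14.85 tcp [ 0.4994 -0.2902  0.2004] w 0.0856 ft [-0.2  0.9  0. ] -> tool [0.0003 0.0005 0.0004] twist 0.6567726513343821 j6 -0.52
```

Call:
jog_arm(steps=[0, 0, 0, 0.12, 0, 0, 0, 0.24, 0, 0, 0, 0.36, 0, 0, 0, 0.48, 0, 0, 0, 0.6, 0, 0, 0, 0.657, 0, 0, 0, 0.657, 0, 0, 0, 0.657, 0, 0, 0, 0.657])

```text
clock: 15.6
ee_pos: [0.4994, -0.2901, 0.2008]
ee_rot: [0.936, 0.351, -0.004, -0.002]
ft_force: [0.2, 0.8, -0.2]
width: 0.0853
```

```bash
cat >> w.py <<'E'
def lens(name=None,dz=0):
    s=env.state(); prm=cam("wrist"); im,d=env.snapshot("wrist"); W=cloud("wrist",d,prm)
    m=best("lens","wrist")
    if name: cv2.imwrite("pics/"+name,im)
    w=W[m]; w=w[~np.isnan(w[:,0])]
    # black handle: dark pixels at z about 20 mm
    g=im[m][~np.isnan(W[m][:,0])].mean(1)
    h=w[(g<70)&(abs(w[:,2]-dz-.02)<.003)][:,:2]; c=np.median(h,axis=0); u=np.linalg.svd(h-c,full_matrices=False)[2][0]; u*=np.sign(u[0]); n=np.array([-u[1],u[0]])
    t=(h-c)@u; k=(h-c)@n; c=c+n*(np.percentile(k,2)+np.percentile(k,98))/2
    print("handle n",len(h),"dir deg",np.degrees(np.arctan2(u[1],u[0])),"span",np.percentile(t,[1,99]),"width",np.percentile(k,98)-np.percentile(k,2),"tail",c+u*np.percentile(t,1),"neck",c+u*np.percentile(t,99))
    # rim/glass: fit ellipse of full mask's disc part by circle on outer boundary
    r=w[abs(w[:,2]-dz-.014)<.003]; 
    f=lambda p:0
    q=(r[:,:2]-c)@u; print("rim pts",len(r),"along",np.percentile(q,[1,50,99]))
    hull=cv2.convexHull(r[:,:2].astype(np.float32))[:,0]
    if len(hull)>5:
        so=least_squares(lambda p:np.hypot(*(hull-p).T)-.047,hull.mean(0),loss="soft_l1",f_scale=.001)
        print("lens centre",np.round(so.x,4),"res",np.round(np.std(so.fun),4),"off axis",(so.x-c)@n)
    print("z of rim/handle",np.median(r[:,2]),"tcp",s["ee_pos"])
    return im,d,W,m
E
python3 - <<'E'
from w import *
lens("w6.png")
totool([.5,-.29,.2],np.radians(131))
E
```

```text
handle n 1558 dir deg 41.83486719803921 span [-0.04394651  0.03965314] width 0.016876561681286865 tail [ 0.45040977 -0.34112485] neck [ 0.51269739 -0.28536505]
rim pts 1864 along [-0.03127421  0.09570947  0.14860262]
lens centre [ 0.5591 -0.2436] res 0.0214 off axis 0.00017752793783796378
z of rim/handle 0.013333945204900166 tcp [ 0.49936538 -0.29010385  0.20080258]
clock 15.7 tcp [ 0.4994 -0.2902  0.2006] w 0.0853 ft [ 0.5  0.1 -0.2] -> tool [0.0006 0.0002 0.0006] twist 0.0010076981093432025 j6 0.14
```

View pics/w6.png

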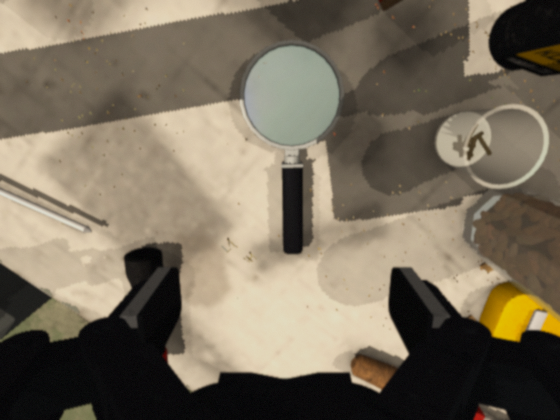

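Call:
jog_arm(steps=[0.0007, 0.0053, 0.035, -0.014, 0.0007, 0.0053, 0.075, -0.014, 0.0007, 0.0053, 0.115, -0.014, 0.0007, 0.0053, 0.145, -0.014, 0.0007, 0.0053, 0.165, -0.014, 0.0007, 0.0053, 0.178, -0.014, 0.0007, 0.0053, 0.187, -0.014, 0.0007, 0.0053, 0.192, -0.014, 0.0007, 0.0053, 0.1946, -0.014, 0.0007, 0.0053, 0.1946, -0.014, 0.0007, 0.0053, 0.1946, -0.014])

```text
clock: 16.62
ee_pos: [0.5023, -0.2941, 0.0069]
ee_rot: [0.934, 0.357, -0.004, -0.001]
ft_force: [-0.1, -0.2, -0.1]
width: 0.0857
```

Call:
jog_arm(steps=[0, 0, 0, 0, 0, 0, 0, 0, 0, 0, 0, 0, 0, 0, 0, 0, 0, 0, 0, 0, 0, 0, 0, 0, 0, 0, 0, 0, 0, 0, 0, 0, 0, 0, 0, 0, 0, 0, 0, 0, 0, 0, 0, 0], fingers=1, newtons=70)

```text
clock: 17.53
ee_pos: [0.5025, -0.2943, 0.0075]
ee_rot: [0.934, 0.357, -0.003, -0.001]
ft_force: [-0.3, 1.0, 5.9]
width: 0.0178
```

Call:
jog_arm(steps=[0, 0, -0.01, 0, 0, 0, -0.03, 0, 0, 0, -0.06, 0, 0, 0, -0.09, 0, 0, 0, -0.12, 0, 0, 0, -0.14, 0, 0, 0, -0.15, 0, 0, 0, -0.15, 0, 0, 0, -0.15, 0, 0, 0, -0.15, 0])

```text
clock: 18.37
ee_pos: [0.5026, -0.2933, 0.1555]
ee_rot: [0.934, 0.357, -0.004, -0.002]
ft_force: [0.3, 0.3, -1.4]
width: 0.0182
```

```bash
cat >> w.py <<'E'
def lens2(name=None):
    s=env.state(); prm=cam("wrist"); im,d=env.snapshot("wrist"); W=cloud("wrist",d,prm)
    m=best("lens","wrist"); R=Ro.from_quat(s["ee_rot"]).as_matrix(); z0=s["ee_pos"][2]
    if name: cv2.imwrite("pics/"+name,im)
    w=W[m]; w=w[(abs(w[:,2]-z0)<.03)]
    t=(w-s["ee_pos"])@R       # tool axes
    r=t[(t[:,0]>.035)]; print("disc pts",len(r))
    hull=cv2.convexHull(r[:,:2].astype(np.float32))[:,0]; hull=hull[hull[:,0]>.06]
    so=least_squares(lambda p:np.hypot(*(hull-p).T)-.047,[.077,0],loss="soft_l1",f_scale=.001)
    print("centre rel tool",np.round(so.x,4),"res",np.round(np.std(so.fun),4),len(hull),"world",np.round((R@np.r_[so.x,0]+s["ee_pos"])[:2],4))
    b=r[np.hypot(*(r[:,:2]-so.x).T)>.0425]; b=b[b[:,0]>.04]
    A=np.c_[b[:,:2]-so.x,np.ones(len(b))]; z=-b[:,2]; 
    for _ in range(3):
        c=np.linalg.lstsq(A,z,rcond=None)[0]; k=abs(A@c-z)<.002; A,z=A[k],z[k]
    print("rim plane slopes deg (tool x,y)",np.degrees(c[:2]),"height rel tcp",c[2],"n",len(z))
    print("tcp",s["ee_pos"],"tool z axis",R[:,2])
    return im,d,W,m
E
python3 - <<'E'
from w import *
lens2(); lens2("w7.png")
totool([.4275,-.0335,.16],np.radians(131.8))
E
```

```text
disc pts 43894
centre rel tool [ 0.0754 -0.0003] res 0.0023 34 world [ 0.5585 -0.2428]
rim plane slopes deg (tool x,y) [-0.84013445  0.17261408] height rel tcp 0.005851466504033315 n 3606
tcp [ 0.50257093 -0.29332312  0.15554354] tool z axis [-0.00973766  0.00142928 -0.99995157]
disc pts 43740
centre rel tool [ 0.076  -0.0005] res 0.0014 26 world [ 0.5589 -0.2423]
rim plane slopes deg (tool x,y) [-0.58932915  0.04167652] height rel tcp 0.005883228222144167 n 3795
tcp [ 0.50263139 -0.29334675  0.15537704] tool z axis [-0.00996978  0.00168117 -0.99994889]
clock 18.5667 tcp [ 0.503  -0.2937  0.1559] w 0.0182 ft [ 0.5 -0.2 -1.9] -> tool [ 0.1174 -0.2441 -0.0032] twist 0.001216529167811231 j6 0.13
```

View pics/w7.png

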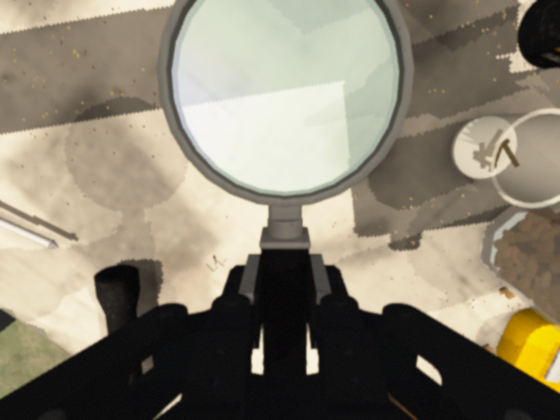

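Call:
jog_arm(steps=[0.008, -0.016, 0, 0, 0.024, -0.049, 0, 0, 0.04, -0.0825, 0, 0, 0.056, -0.115, 0, 0, 0.072, -0.148, 0, 0, 0.088, -0.181, 0, 0, 0.102, -0.21, 0.002, 0, 0.112, -0.231, 0.004, 0, 0.119, -0.2449, 0.004, 0, 0.119, -0.2449, 0.004, 0, 0.119, -0.2449, 0.004, 0, 0.119, -0.2449, 0.004, 0])

```text
clock: 19.57
ee_pos: [0.4286, -0.0325, 0.1528]
ee_rot: [0.934, 0.357, -0.004, -0.002]
ft_force: [-0.3, -0.1, -1.9]
width: 0.0182
```

```bash
python3 - <<'E'
from w import *
lens2(); 
for n in ["side","top"]:
    im,d=env.snapshot(n); W=cloud(n,d)
    for t in ["lens","saw_large","saw_medium","saw_small"]:
        r=env.cut_out(t,n)
        if not r: print(n,t,"none"); continue
        m=r[0]["pixels"]; w=W[m]
        if t=="lens":
            w=w[w[:,2]>.1]; a=(w[:,:2]-[.4283,-.0318])@np.array([.745,.667]); w=w[a>.04]
            hull=cv2.convexHull(w[:,:2].astype(np.float32))[:,0]
            so=least_squares(lambda p:np.hypot(*(hull-p).T)-.047,[.484,.019],loss="soft_l1",f_scale=.001); print(n,"lens",so.x,np.std(so.fun),"z",np.percentile(w[:,2],[5,50,95]))
        else:
            try: print(n,t,round(r[0]["score"],2),rim(W,m,dict(saw_large=.032,saw_medium=.025,saw_small=.019)[t]))
            except Exception: print(n,t,"nofit")
totool([.4283,-.0318,.138],np.radians(131.8))
E
```

```text
disc pts 43911
centre rel tool [ 0.0754 -0.0004] res 0.0016 28 world [0.4845 0.0182]
rim plane slopes deg (tool x,y) [-0.66426288  0.10663876] height rel tcp 0.005885498876161725 n 3689
tcp [ 0.42864404 -0.03248884  0.15284809] tool z axis [-8.70803235e-03  3.91483722e-04 -9.99962008e-01]
side lens [0.48590946 0.0190566 ] 0.00482599109202377 z [0.14911022 0.15462687 0.15863762]
side saw_large 0.91 (array([0.4836, 0.0192]), 95, np.float64(0.0023))
side saw_medium 0.47 (array([0.485 , 0.0203]), 75, np.float64(0.002))
side saw_small noneTraceback (most recent call last):
  File "<stdin>", line 11, in <module>
TypeError: 'NoneType' object is not subscriptable
```

Call:
jog_arm(steps=[0, 0, 0.004, 0, 0, -0.0005, 0.009, 0, 0, -0.0005, 0.013, 0, 0, -0.0005, 0.0148, 0, 0, -0.0005, 0.0148, 0, 0, -0.0005, 0.0148, 0, 0, -0.0005, 0.0148, 0, 0, -0.0005, 0.0148, 0, 0, -0.0005, 0.0148, 0, 0, -0.0005, 0.0148, 0])

```text
clock: 20.85
ee_pos: [0.4278, -0.0318, 0.1381]
ee_rot: [0.934, 0.357, -0.004, -0.002]
ft_force: [0.0, -0.2, -2.2]
width: 0.0178
```

```bash
python3 - <<'E'
from w import *
for i in range(2): lens2()
im,d=env.snapshot("side"); W=cloud("side",d); m=best("scriber_tip","side")
w=W[m]; w=w[(w[:,0]>.61)&(w[:,0]<.66)&(w[:,2]>.12)&(w[:,2]<.15)]; print("side rod z",np.percentile(w[:,2],[5,50,95]),len(w))
m=best("lens","side"); l=W[m]; l=l[(l[:,2]>.1)&(np.hypot(l[:,0]-.484,l[:,1]-.019)<.048)&(np.hypot(l[:,0]-.484,l[:,1]-.019)>.042)]; print("side rim z",np.percentile(l[:,2],[5,50,95]))
cv2.imwrite("pics/s8.png",cv2.resize(im[100:320,200:450],None,fx=3,fy=2.6))
totool([.4283,-.0318,.138],np.radians(131.8))
E
```

```text
disc pts 43787
centre rel tool [ 0.0758 -0.0003] res 0.0013 24 world [0.4841 0.0189]
rim plane slopes deg (tool x,y) [-0.60549573  0.22662218] height rel tcp 0.005938087509361896 n 3790
tcp [ 0.42779737 -0.03181856  0.13812886] tool z axis [-9.01114511e-03  9.18661634e-04 -9.99958977e-01]
disc pts 43755
centre rel tool [ 0.0753 -0.0004] res 0.0015 22 world [0.4836 0.0187]
rim plane slopes deg (tool x,y) [-0.86273647  0.11002419] height rel tcp 0.005862759399682719 n 3475
tcp [ 0.42774829 -0.03179109  0.13809942] tool z axis [-9.07132870e-03  9.43455713e-04 -9.99958410e-01]
side rod z [0.13689909 0.13755166 0.14044152] 6
side rim z [0.13297465 0.14072462 0.14456728]
clock 21.2 tcp [ 0.4277 -0.0318  0.138 ] w 0.0181 ft [ 0.4  0.4 -2.6] -> tool [ 0.0004  0.0004 -0.    ] twist 0.0006305062910660908 j6 0.51
```

View pics/s8.png

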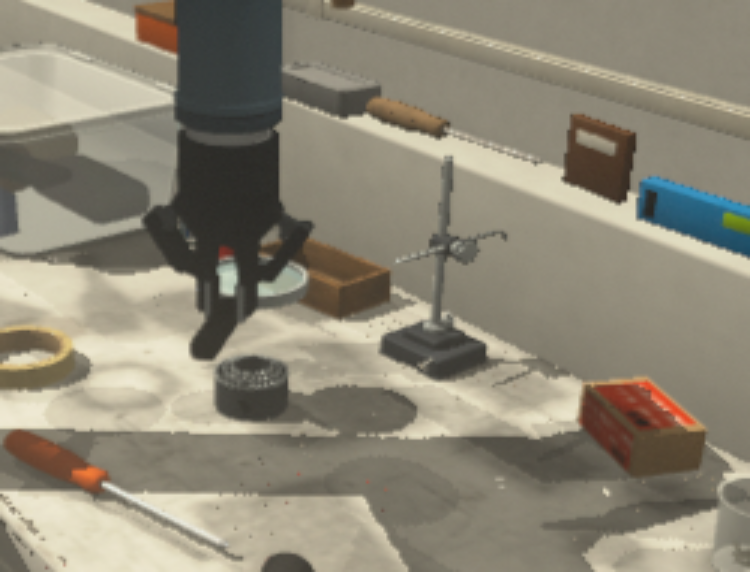

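```bash
python3 -c "
from station import env
print(env.job_done()); s=env.state(); print(s['clock'],s['ee_pos'],s['width'])"
```

```text
the job is handed in; nothing more can be done
None
the job is handed in; nothing more can be done
```

The three hole saws are nested teeth up, and the arm is holding the reading lens by its handle over them. I handed the job in at about 21 s on the robot's clock.

- **Nest:** After nesting, the wrist camera measured the rim tops at about 42, 45 and 47.5 mm. That means each saw sits on the floor of the next. The three rims are centred on each other to within about 1.5 mm.
- **Lens position:** The lens centre measures (0.484, 0.019), within about 1 mm of the nest centre.
- **Lens height:** I put the scriber rod's axis at about 136.7 mm and set the glass centre to about 136.5 mm. The height estimates spread by about ±1 mm. The lens is about 8 cm clear of the saws.
- **Lens level:** The level check was not perfect. The rim measures about 1° low at the end away from the handle, which is partly within the camera calibration error. I could not correct it because the moves do not allow tilting.
- **Other objects:** The gauge and the other bench items were not handled. They looked undisturbed in the last side picture, which did not show all of them. Two checks are missing: the top camera could not find the lens, and the side camera did not report the small saw once the lens was over the nest.

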